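# Change the lit lamp on the shop display

### The job

A customer wants to see the ball-shaped lamp lit instead of the tube-shaped one: with the fingertips, gently press the raised half of the rocker switch on each of these two lamps until it is fully over, so that the tube lamp is off and the ball lamp is on (either order), then take the hand away. Do not touch the lamps' glass, do not lift or shift the lamps, and leave the cone lamp untouched and all the other goods where they stand.

Things in the scene. Friction and masses are not known exactly. Their poses are not given: they have to be found in the camera images.
- globe_lamp: Loose cordless lamp, 0.7 kg: dark wooden block 220 x 90 mm, 40 mm high; near its +x end, on a brass holder, an opal white glass ball 90 mm wide, top 151 mm above the table; near its -x end a white rocker switch in a brass plate. Origin: middle of the underside; x along the block from switch to glass, y across, z up. The -x end faces the robot (yaw within 0.25 rad).
- tube_lamp: Same build as the globe lamp (block, switch, holder, origin, axes). Its glass is an upright opal white tube 46 mm across, top 185 mm above the table.
- cone_lamp: Same build as the globe lamp (block, switch, holder, origin, axes). Its glass is an opal white cone, 88 mm across at the foot and narrowing upwards, top 165 mm above the table. It is to be left alone.
- globe_glass: The ball-shaped opal glass of the globe lamp, fixed to it (same axes). Origin: middle of the glass's foot, 60 mm above the table, 136 mm from the switch's pivot.
- tube_glass: The tube-shaped opal glass of the tube lamp, fixed to it (same axes). Origin: middle of the glass's foot, 60 mm above the table, 136 mm from the switch's pivot.
- cone_glass: The cone-shaped opal glass of the cone lamp, fixed to it (same axes). Origin: middle of the glass's foot, 60 mm above the table, 136 mm from the switch's pivot.
- globe_switch (a joint): Rocker angle, rad. 0 = off: near half (at the lamp's -x end) sloping up, outer edge 55 mm above the table, far half (towards the glass) level, top 48.5 mm above it. 0.32 = on: the reverse. 2 to 4 N on the raised half tips it, outer edge first; it stays where it is left, so press to the hard stop. Pivot at lamp x = -68 mm, z = 46 mm. Starts at 0, off.
- globe_near (a point): Middle of the top face of the near half of the globe lamp's rocker (the half at the lamp's -x end), 14 mm from the pivot; tips with the rocker. White, 20 mm long, 25 mm wide; the brass plate around is 58 x 40 mm, top 45 mm above the table. Press here for on.
- globe_far (a point): Middle of the top face of the far half of the globe lamp's rocker (the half towards the glass), 14 mm from the pivot; tips with the rocker. White, 20 mm long, 25 mm wide. Press here for off.
- tube_switch (a joint): Rocker angle, rad. 0 = off: near half (at the lamp's -x end) sloping up, outer edge 55 mm above the table, far half (towards the glass) level, top 48.5 mm above it. 0.32 = on: the reverse. 2 to 4 N on the raised half tips it, outer edge first; it stays where it is left, so press to the hard stop. Pivot at lamp x = -68 mm, z = 46 mm. Starts at 0.32, on.
- tube_near (a point): Middle of the top face of the near half of the tube lamp's rocker (the half at the lamp's -x end), 14 mm from the pivot; tips with the rocker. White, 20 mm long, 25 mm wide; the brass plate around is 58 x 40 mm, top 45 mm above the table. Press here for on.
- tube_far (a point): Middle of the top face of the far half of the tube lamp's rocker (the half towards the glass), 14 mm from the pivot; tips with the rocker. White, 20 mm long, 25 mm wide. Press here for off.
- cone_switch (a joint): Rocker angle, rad. 0 = off: near half (at the lamp's -x end) sloping up, outer edge 55 mm above the table, far half (towards the glass) level, top 48.5 mm above it. 0.32 = on: the reverse. 2 to 4 N on the raised half tips it, outer edge first; it stays where it is left, so press to the hard stop. Pivot at lamp x = -68 mm, z = 46 mm. Starts at 0, off, and is to stay so.
- cone_near (a point): Middle of the top face of the near half of the cone lamp's rocker (the half at the lamp's -x end), 14 mm from the pivot; tips with the rocker. White, 20 mm long, 25 mm wide; the brass plate around is 58 x 40 mm, top 45 mm above the table. Press here for on.
- cone_far (a point): Middle of the top face of the far half of the cone lamp's rocker (the half towards the glass), 14 mm from the pivot; tips with the rocker. White, 20 mm long, 25 mm wide. Press here for off.
- candle_jar: Bystander: white ceramic candle jar with a wooden lid, 66 mm across, 80 mm high, loose, between two lamps. Origin under its middle.
- cup: Bystander: blue-glazed espresso mug, 62 mm across and 60 mm high, with a handle, loose, between two lamps. Origin under its middle.
- deer: Bystander: dark metal deer 122 mm high on a wooden foot 70 x 40 mm, loose, beyond the lamps. Origin under the foot's middle.
- bottle: Bystander: clear water bottle with a black label, 62 mm across, 190 mm high, loose, beyond the lamps. Origin under its middle.
- card_holder: Bystander: light wooden block 30 x 62 x 16 mm with a blank upright card, 59 mm high in all, loose, on the robot's side of the lamps. Origin under its middle.
- dish: Bystander: small terracotta dish, 72 mm across, 26 mm high, loose, on the robot's side of the lamps. Origin under its middle.
Not all that is in view belongs to the job. What is shaped like the globe_lamp but blue is not meant.

How it is judged:
By the outcome, as a careful person would: the job done as asked, in the order asked, and still so for the second after the job is handed in, with the robot touching nothing.
It also fails if it takes over 48 s, if anything falls off the work surface, if the arm or the gripper's body presses on something with over 40 N, if the wrist force passes 120 N, or if a joint passes its speed limit or range.

### The arm

A 6-joint arm with a two-finger parallel gripper is mounted at the origin on the work surface. World frame = base frame: x ahead of the robot, y to its left, z up, the work surface at z = 0. Lengths are in m, angles in degrees, forces in N, time in s.
With the tool pointing down it reaches from about 0.4 to 0.825 m from the base axis. Payload 7 kg.
Tool frame: the origin (TCP) lies between the finger pads; the fingertips stand 22 mm ahead of it and the grasp point (between the pads) lies 3 mm ahead of it; z points along the fingers, y is the line along which they close (so a half turn about z gives the same grasp; the last joint's range is limited). The gripper opens to 88 mm and grips with 3 to 60 N. Pads are 19 mm wide; open, the fingers measure 130 mm over their backs; the gripper's body (78 mm by 193 mm) begins 47 mm behind the grasp point.
Start: joints at [-53.795, 20.546, 0.682, 0, -70.136, -16.507], TCP at [0.227, -0.635, 0.249] pointing down, gripper open.
Joint ranges: [-176.03, 176.03], [-82.01, 121.73], [-58.28, 71.71], [-173.87, 95.51], [-174.79, -0.11], [-173.66, 173.66]. Speed limits (degrees/s): [136.94, 136.94, 172.46, 180, 180, 180].

### API

Orientations are given as [roll, pitch, yaw] about the fixed x, y, z axes, in that order (R = Rz(yaw) Ry(pitch) Rx(roll)).
In Python, from plant import ctrl gives the robot as it stands.
- The arm moves only by the tool apply_moves, never from a script. Its argument "targets" is a list of rows, each an object with "travel": the shift along the tool's x, y, z in mm, a list of three; "roll": the turn about the tool's z in degrees; "jaw": the finger opening in mm, from 0 to 87.6. In form: [{"travel": [tx, ty, tz], "roll": roll, "jaw": jaw}, ...]. A call has 1 to 10 rows; each row shifts and turns the commanded pose from where the row before left it, along the tool's axes as they then stand; what a row does not reach is not made up. A row lasts 1/10 s, in which the tool goes at most 50 mm and 8.59 degrees, less where a joint would pass 70% of its speed; a pose out of reach is approached as far as the arm can. A call with a gripper value outside its range is refused whole. The fingers move at their own pace and stop on an object; the grip force is fixed at half the most. Time passes only in rows, so rows that do not move let the fingers close. It gives the time, the measured TCP pose, the force, the opening and the grip force at its end, in the units of the state.
- ctrl.get_obs(): the state, without advancing time (a new reading comes with each control period).
- ctrl.snapshot(name): name is "scene" or "top"; returns the picture (384x512x3 uint8, red, green, blue); there is no depth.
- ctrl.calibration(name): a dict with "K" (3x3 intrinsics, pixels), "extrinsics" (4x4, takes a point from camera to world coordinates). Camera axes: x right, y down, z forward; pixel columns grow to the right and rows downward; lengths in m; the calibration is good to about 2 mm. A picture is of the moment at which its call begins. calibration takes no time and is no camera call.
- ctrl.close_job(): hands the job in; it is judged then, once.
The state is a dict: "clock": time; "joint_pos": joint angles; "qvel": joint speeds; "tau": joint torques, N m; "tool_pos": TCP position; "orientation": TCP orientation; "force": force on the tool from outside, world axes, zero at the start; "moment": the same for the moment, N m; "opening": finger opening in m; "gripper_force": force on a finger pad.
Only numpy, scipy, OpenCV 4.12 (cv2) and the standard library are available. Lean on these libraries where they do the work, as an engineer would, in place of code of your own. Each camera call takes 0.05 s, during which the arm holds its last target. There are 200 camera calls.

## Working session

There is one attempt and no reset: what is moved stays moved. The work goes in short steps, Python scripts to look and compute and a tool call to move; the robot and the scene stay as the last step left them, time stands still between calls to the robot, and variables do not carry over. Pictures are saved under pics/ and viewed, at most 10 in all, crops included, and the job is handed in when it is done.

Besides the shell and the picture viewer there is one more tool, called after "Emit:" in YAML: its name, and indented under it one key for each argument. apply_moves: Moves the arm, as the interface text tells. Its arguments: {"type":"object","properties":{"targets":{"type":"array","items":{"type":"object","properties":{"travel":{"type":"array","items":{"type":"number"}},"roll":{"type":"number"},"jaw":{"type":"number"}}}}},"required":["targets"]}

```bash
mkdir -p pics; python3 - <<'E'
from plant import ctrl
import cv2
for n in ("top","scene"):
    im=ctrl.snapshot(n); cv2.imwrite(f"pics/{n}0.png",cv2.resize(im[:,:,::-1],(800,600),interpolation=cv2.INTER_CUBIC)); cv2.imwrite(f"raw_{n}.png",im[:,:,::-1])
    c=ctrl.calibration(n); print(n,c["K"],c["extrinsics"])
o=ctrl.get_obs(); print({k:o[k] for k in("clock","tool_pos","orientation","opening")})
E
```

```text
top [[394.47073964   0.         260.42198639]
 [  0.         394.47073964 191.38438557]
 [  0.           0.           1.        ]] [[ 0.01166999 -0.9907266   0.13536842  0.38108767]
 [-0.99989709 -0.01269189 -0.0066884   0.04172515]
 [ 0.00834445 -0.13527644 -0.99077276  1.12500543]
 [ 0.          0.          0.          1.        ]]
scene [[460.14839414   0.         253.06717931]
 [  0.         460.14839414 191.59111283]
 [  0.           0.           1.        ]] [[-0.72453384  0.39416116 -0.56540931  1.32696646]
 [ 0.68915956  0.4267695  -0.5855996   0.83759223]
 [ 0.01047883 -0.81394396 -0.58084888  0.85630511]
 [ 0.          0.          0.          1.        ]]
{'clock': 0.1, 'tool_pos': array([ 0.22736111, -0.63513556,  0.24773093]), 'orientation': array([ 1.79916462e+02, -8.90087307e-03, -1.60305271e+02]), 'opening': 0.08792584377743316}
```

View pics/top0.png

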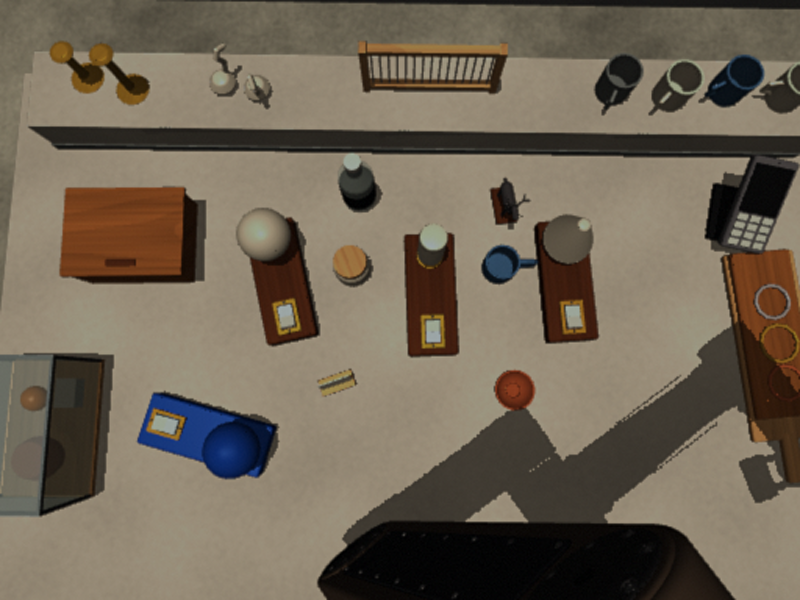

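View pics/scene0.png

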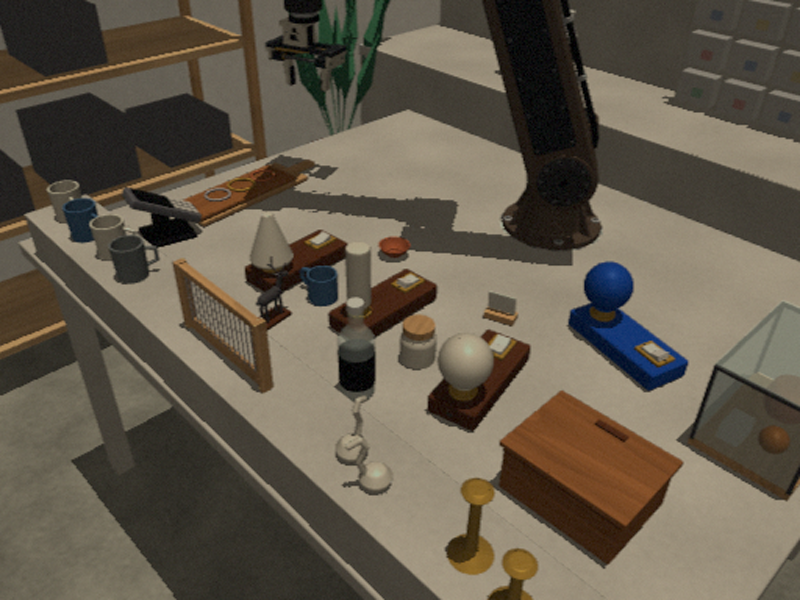

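The top view shows the globe switch at about (286,316), the tube switch at (432,331) and the cone switch at (573,317), in 800x600 pixels. The candle jar and mug stand between the lamps, the card holder is at (337,382) and the dish at (515,390). The blue decoy is at lower left.

```bash
cat > h.py <<'E'
import numpy as np, cv2
from plant import ctrl
def ray(n,uv,z):
    c=ctrl.calibration(n);K=np.array(c["K"]);T=np.array(c["extrinsics"])
    uv=np.atleast_2d(uv).astype(float)
    d=np.c_[uv,np.ones(len(uv))]@np.linalg.inv(K).T@T[:3,:3].T
    return T[:3,3]+d*((z-T[2,3])/d[:,2])[:,None]
def px(n,P):
    c=ctrl.calibration(n);T=np.array(c["extrinsics"])
    p=(np.atleast_2d(P)-T[:3,3])@T[:3,:3]@np.array(c["K"]).T
    return p[:,:2]/p[:,2:]
E
python3 - <<'E'
from h import *
im=cv2.imread("raw_top.png");hsv=cv2.cvtColor(im,cv2.COLOR_BGR2HSV)
H,S,V=[hsv[:,:,i].astype(int) for i in range(3)]
wood=((H<12)|(H>170))&(S>90)&(V<95)
for name,(u,v) in dict(globe=(286,316),tube=(432,331),cone=(573,317)).items():
    u,v=u*.64,v*.64
    win=np.zeros(H.shape,bool); win[int(v)-17:int(v)+18,int(u)-15:int(u)+16]=1
    br=(((H>14)&(H<32)&(S>110)&(V>80))&win).astype(np.uint8)
    cs,_=cv2.findContours(br,cv2.RETR_EXTERNAL,cv2.CHAIN_APPROX_NONE)
    c=max(cs,key=cv2.contourArea)
    W=ray("top",c[:,0],.045)[:,:2].astype(np.float32)
    r=cv2.minAreaRect(W*1000); 
    f=np.zeros_like(br);cv2.drawContours(f,[c],-1,1,-1)
    wh=((f>0)&(S<80)&(V>120)); vv,uu=np.nonzero(wh)
    Ww=ray("top",np.c_[uu,vv],.05)[:,:2]*1000
    print(name,"plate",np.round(r[0]),np.round(r[1]),round(r[2],1),"white",np.round(Ww.mean(0)),np.round(np.ptp(Ww,0)))
    # block
    win[:]=0; win[int(v)-75:int(v)+25,int(u)-38:int(u)+30]=1
    b=(wood&win).astype(np.uint8)|f
    cs,_=cv2.findContours(b,cv2.RETR_EXTERNAL,cv2.CHAIN_APPROX_NONE)
    c=max(cs,key=cv2.contourArea)
    W=ray("top",c[:,0],.04)[:,:2].astype(np.float32)*1000
    r=cv2.minAreaRect(W); print("  block",np.round(r[0]),np.round(r[1]),round(r[2],1))
    # long edges by row extremes
    for side,fn in (("L",np.min),("R",np.max)):
        rows=range(int(v)-24,int(v)+8)
        p=np.array([[fn(np.nonzero(b[y])[0]),y] for y in rows])
        w=ray("top",p,.04); k=cv2.fitLine(w[:,:2].astype(np.float32),cv2.DIST_HUBER,0,.001,.001).ravel()
        yaw=np.degrees(np.arctan(k[1]/k[0])); print("  edge",side,round(yaw,1),np.round(k[2:]*1000))
for n,(u,v),z in (("jar",(349,262),.08),("cup",(500,262),.06),("card",(337,383),.03),("dish",(515,390),.026)):
    print(n,ray("top",[u*.64,v*.64],z).round(3))
E
```

```text
globe plate [496. 248.] [60. 42.] 14.9 white [497. 247.] [36. 28.]
  block [561. 261.] [218.  90.] 13.6
  edge L 13.7 [520. 296.]
  edge R 14.7 [522. 206.]
tube plate [474. -10.] [58. 41.] 0.5 white [473. -11.] [36. 22.]
  block [541.  -7.] [218.  88.] 2.4
  edge L 3.0 [497.  34.]
  edge R 2.5 [504. -51.]
cone plate [ 502. -258.] [60. 41.] 4.4 white [ 502. -258.] [33. 27.]
  block [ 568. -248.] [217.  93.] 4.5
  edge L 4.5 [ 515. -208.]
  edge R 4.5 [ 530. -297.]
jar [[0.587 0.135 0.08 ]]
cup [[ 0.595 -0.129  0.06 ]]
card [[0.38  0.156 0.03 ]]
dish [[ 0.372 -0.159  0.026]]
```

Emit:
apply_moves:
  targets:
    - {"travel":[-20,22,0],"roll":0,"jaw":0}
    - {"travel":[-27,30,0],"roll":0,"jaw":0}
    - {"travel":[-27,30,0],"roll":0,"jaw":0}
    - {"travel":[-27,30,0],"roll":0,"jaw":0}
    - {"travel":[-27,30,0],"roll":0,"jaw":0}
    - {"travel":[-27,30,0],"roll":0,"jaw":0}
    - {"travel":[-27,30,0],"roll":0,"jaw":0}
    - {"travel":[-27,30,0],"roll":0,"jaw":0}
    - {"travel":[-27,30,0],"roll":0,"jaw":0}
    - {"travel":[-27,30,0],"roll":0,"jaw":0}

```text
clock: 1.1
tool_pos: [0.3768, -0.2703, 0.2485]
orientation: [180.0, 0.0, -160.3]
force: [1.2, 0.2, -0.1]
opening: 0.0132
gripper_force: 0.0
```

Emit:
apply_moves:
  targets:
    - {"travel":[-27,30,0],"roll":0,"jaw":0}
    - {"travel":[-27,30,0],"roll":0,"jaw":0}
    - {"travel":[-27,30,0],"roll":0,"jaw":0}
    - {"travel":[-27,30,0],"roll":0,"jaw":0}
    - {"travel":[-27,30,0],"roll":0,"jaw":0}
    - {"travel":[-27,30,0],"roll":0,"jaw":0}
    - {"travel":[-20,22,0],"roll":0,"jaw":0}
    - {"travel":[0,0,0],"roll":8.5,"jaw":0}
    - {"travel":[0,0,0],"roll":8.5,"jaw":0}
    - {"travel":[0,0,0],"roll":0,"jaw":0}

```text
clock: 2.1
tool_pos: [0.4797, -0.0201, 0.2482]
orientation: [-180.0, -0.0, -177.4]
force: [0.3, -0.3, 0.5]
opening: 0.0006
gripper_force: 0.0
```

```bash
cat >> h.py <<'E'
def look(n,P,name,half=60,size=(800,600)):
    im=ctrl.snapshot(n)[:,:,::-1]; u,v=px(n,P)[0].astype(int)
    u0=max(u-half*4//3,0);v0=max(v-half,0)
    cv2.imwrite(f"pics/{name}.png",cv2.resize(im[v0:v+half,u0:u+half*4//3],size,interpolation=cv2.INTER_CUBIC)); return u0,v0
def todo(x,y,z,yaw):
    o=ctrl.get_obs();p=np.array(o["tool_pos"]);a=o["orientation"];t=np.radians(a[2])
    d=(np.array([x,y,z])/1000-p)*1000
    print("tcp",p.round(4),"rpy",np.round(a,2),"F",np.round(o["force"],2),"open",round(o["opening"],4),"t",o["clock"])
    dr=(a[2]-yaw+180)%360-180
    print("travel",np.round([np.cos(t)*d[0]+np.sin(t)*d[1],np.sin(t)*d[0]-np.cos(t)*d[1],-d[2]],1),"roll",round(dr,2))
E
python3 -c "
from h import *
print(look('scene',[.49,-.01,.15],'s1',75)); todo(492,-9,200,-177.5)"
```

```text
(np.int64(158), np.int64(77))
tcp [ 0.4797 -0.0203  0.2483] rpy [-1.800e+02 -3.000e-02 -1.771e+02] F [-0.01  0.02 -0.05] open 0.0003 t 2.15
travel [-12.8  10.7  48.3] roll 0.4
```

View pics/s1.png

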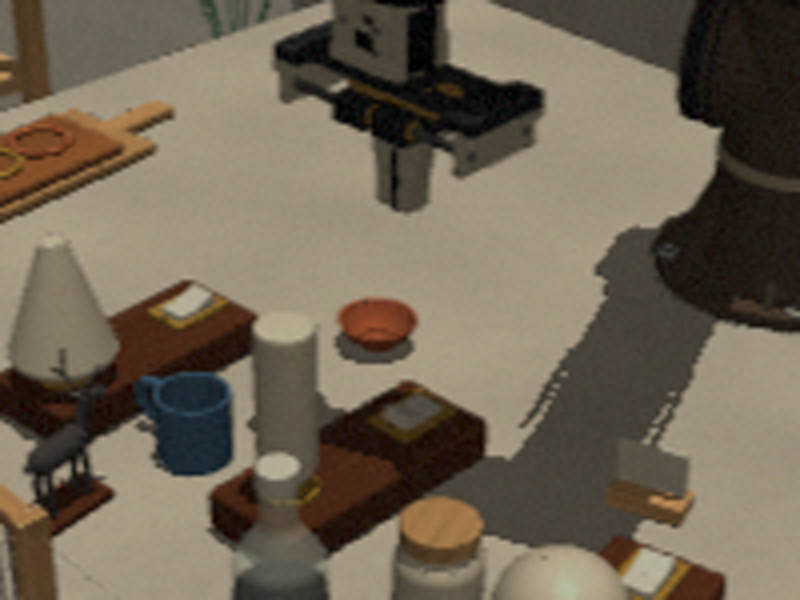

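The view shows the closed fingers at (405,180) above the tube lamp's block, with the wide body lying crosswise, clear of the tube at (285,390). I go down to just above the far half.

Emit:
apply_moves:
  targets:
    - {"travel":[-13,10.5,20],"roll":0.4,"jaw":0}
    - {"travel":[0,0,30],"roll":0,"jaw":0}
    - {"travel":[0,0,30],"roll":0,"jaw":0}
    - {"travel":[0,0,30],"roll":0,"jaw":0}
    - {"travel":[0,0,25],"roll":0,"jaw":0}
    - {"travel":[0,0,15],"roll":0,"jaw":0}
    - {"travel":[0,0,0],"roll":0,"jaw":0}
    - {"travel":[0,0,0],"roll":0,"jaw":0}

```text
clock: 2.95
tool_pos: [0.4926, -0.0095, 0.0989]
orientation: [-180.0, -0.0, -177.6]
force: [-0.1, -0.2, 0.5]
opening: 0.0002
gripper_force: 0.0
```

```bash
python3 -c "
from h import *
print(look('scene',[.48,-.01,.07],'s2',36)); todo(492,-9,80,-177.5)"
```

```text
(np.int64(211), np.int64(137))
tcp [ 0.493  -0.0093  0.0994] rpy [ 1.7999e+02  6.0000e-02 -1.7760e+02] F [ 0.73  0.05 -0.18] open 0.0001 t 3.0
travel [ 1.   0.4 19.4] roll -0.1
```

View pics/s2.png

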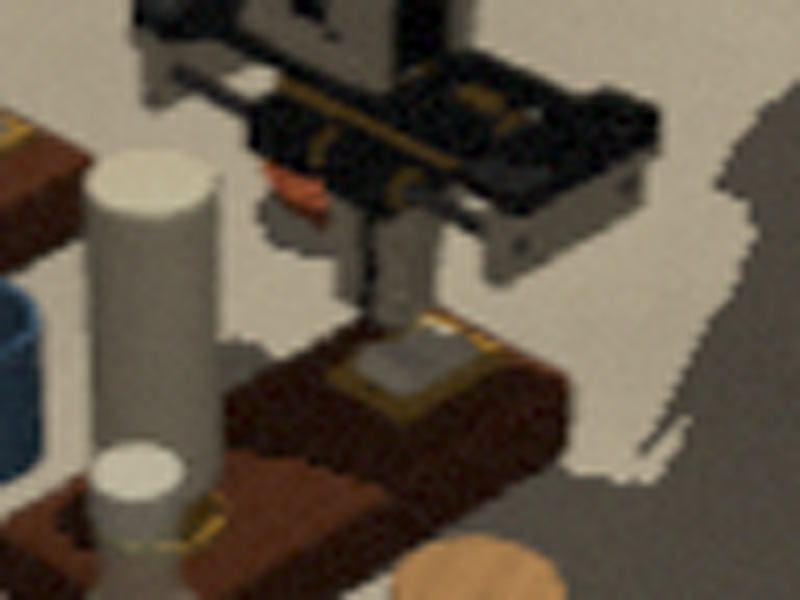

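The fingertips, at about (385,325), hover above the tube rocker at about (415,360). I cross-check the plate position in the second view before pressing.

```bash
python3 - <<'E'
from h import *
im=cv2.imread("raw_scene.png");hsv=cv2.cvtColor(im,cv2.COLOR_BGR2HSV)
H,S,V=[hsv[:,:,i].astype(int) for i in range(3)]
for n,P in dict(globe=[.496,.248,.045],tube=[.474,-.01,.045]).items():
    u,v=px("scene",P)[0].astype(int); win=np.zeros(H.shape,bool); win[v-16:v+17,u-20:u+21]=1
    br=((H>12)&(H<32)&(S>110)&(V>60)&win).astype(np.uint8)
    cs,_=cv2.findContours(br,cv2.RETR_EXTERNAL,cv2.CHAIN_APPROX_NONE)
    c=max(cs,key=cv2.contourArea); W=ray("scene",c[:,0],.045)[:,:2].astype(np.float32)*1000
    r=cv2.minAreaRect(W); print(n,np.round(r[0],1),np.round(r[1]),round(r[2],1))
E
```

```text
globe [498.3 260.4] [68. 22.] 9.1
tube [478.4 -10.1] [68. 52.] 0.2
```

Emit:
apply_moves:
  targets:
    - {"travel":[0,0,10],"roll":0,"jaw":0}
    - {"travel":[0,0,8],"roll":0,"jaw":0}
    - {"travel":[0,0,2],"roll":0,"jaw":0}
    - {"travel":[0,0,2],"roll":0,"jaw":0}
    - {"travel":[0,0,0],"roll":0,"jaw":0}

```text
clock: 3.5
tool_pos: [0.4924, -0.0093, 0.0765]
orientation: [-180.0, -0.0, -177.7]
force: [-0.0, 0.1, 0.2]
opening: 0.0003
gripper_force: 0.0
```

Emit:
apply_moves:
  targets:
    - {"travel":[0,0,1],"roll":0,"jaw":0}
    - {"travel":[0,0,1],"roll":0,"jaw":0}
    - {"travel":[0,0,1],"roll":0,"jaw":0}
    - {"travel":[0,0,0],"roll":0,"jaw":0}

```text
clock: 3.9
tool_pos: [0.4931, -0.0092, 0.0739]
orientation: [180.0, 0.1, -177.7]
force: [1.9, -1.4, 2.7]
opening: 0.0005
gripper_force: 1.2
```

Contact (about 2.7 N); continuing to the stop.

Emit:
apply_moves:
  targets:
    - {"travel":[0,0,1],"roll":0,"jaw":0}
    - {"travel":[0,0,1],"roll":0,"jaw":0}
    - {"travel":[0,0,0.5],"roll":0,"jaw":0}
    - {"travel":[0,0,0],"roll":0,"jaw":0}

```text
clock: 4.3
tool_pos: [0.4926, -0.0091, 0.071]
orientation: [180.0, 0.0, -177.7]
force: [1.7, -0.3, 3.3]
opening: 0.0003
gripper_force: 1.4
```

Emit:
apply_moves:
  targets:
    - {"travel":[0,0,0.5],"roll":0,"jaw":0}
    - {"travel":[0,0,0.5],"roll":0,"jaw":0}
    - {"travel":[0,0,0],"roll":0,"jaw":0}

```text
clock: 4.6
tool_pos: [0.4927, -0.0091, 0.0707]
orientation: [180.0, 0.0, -177.7]
force: [0.0, 0.8, 9.6]
opening: 0.0003
gripper_force: 4.8
```

The stop is reached (force jumped to 9.6 N with no further travel). I lift off and cross to the globe lamp.

Emit:
apply_moves:
  targets:
    - {"travel":[0,0,-5],"roll":0,"jaw":0}
    - {"travel":[0,0,-20],"roll":0,"jaw":0}
    - {"travel":[0,0,-35],"roll":0,"jaw":0}
    - {"travel":[0,0,-30],"roll":0,"jaw":0}
    - {"travel":[0,25,0],"roll":0,"jaw":0}
    - {"travel":[1,40,0],"roll":0,"jaw":0}
    - {"travel":[1,40,0],"roll":0,"jaw":0}
    - {"travel":[1,40,0],"roll":0,"jaw":0}
    - {"travel":[1,40,0],"roll":0,"jaw":0}
    - {"travel":[1,35,0],"roll":0,"jaw":0}

```text
clock: 5.6
tool_pos: [0.4773, 0.2115, 0.1596]
orientation: [-179.9, -0.1, -177.7]
force: [2.2, -0.2, -0.6]
opening: 0.0006
gripper_force: 0.0
```

Emit:
apply_moves:
  targets:
    - {"travel":[0,20,0],"roll":-4,"jaw":0}
    - {"travel":[0,12,0],"roll":-4,"jaw":0}
    - {"travel":[0,0,0],"roll":-3.7,"jaw":0}
    - {"travel":[0,0,0],"roll":0,"jaw":0}
    - {"travel":[0,0,0],"roll":0,"jaw":0}

```text
clock: 6.1
tool_pos: [0.4759, 0.2416, 0.1596]
orientation: [-180.0, -0.1, -166.1]
force: [-0.8, 0.3, 0.6]
opening: 0.0003
gripper_force: 0.0
```

```bash
python3 -c "
from h import *
todo(478,243,95,-166)
print(look('scene',[.49,.12,.07],'s3',60))"
```

```text
tcp [0.4759 0.2416 0.1596] rpy [-1.7996e+02 -9.0000e-02 -1.6613e+02] F [-0.83  0.25  0.62] open 0.0003 t 6.1
travel [-2.4  0.8 64.6] roll -0.13
(np.int64(208), np.int64(132))
```

View pics/s3.png

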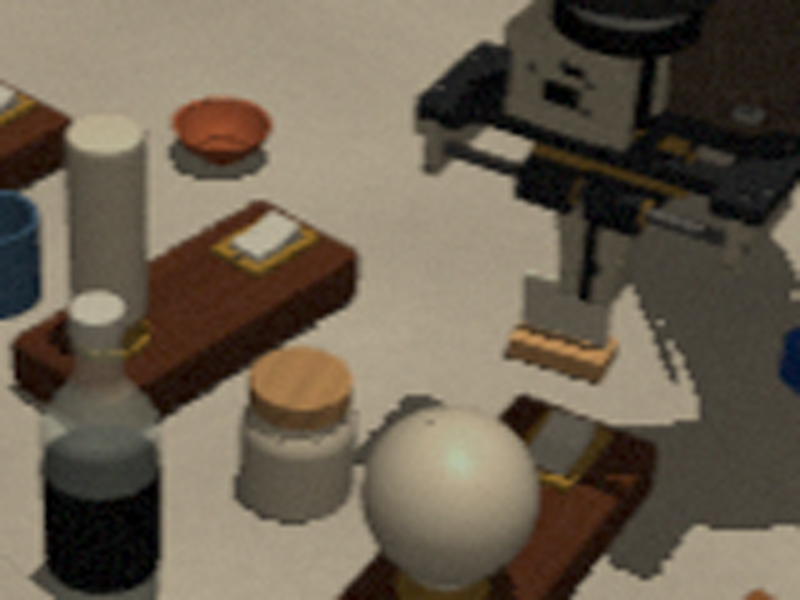

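The tube rocker at (265,237) now has its near half raised, so that lamp is off. The hand is over the globe's switch end, and the card holder at (565,350) stands in front of the fingers in this view, well clear of them. I go down.

Emit:
apply_moves:
  targets:
    - {"travel":[-2.5,1,20],"roll":0,"jaw":0}
    - {"travel":[0,0,30],"roll":0,"jaw":0}
    - {"travel":[0,0,20],"roll":0,"jaw":0}
    - {"travel":[0,0,8],"roll":0,"jaw":0}
    - {"travel":[0,0,3],"roll":0,"jaw":0}
    - {"travel":[0,0,0],"roll":0,"jaw":0}
    - {"travel":[0,0,0],"roll":0,"jaw":0}

```text
clock: 6.85
tool_pos: [0.4792, 0.2442, 0.0801]
orientation: [180.0, 0.1, -166.0]
force: [0.6, -0.0, 1.5]
opening: 0.0008
gripper_force: 0.0
```

```bash
python3 -c "
from h import *
todo(478,243,71,-166)
print(look('top',[.5,.24,.05],'t4',42))"
```

```text
tcp [0.4792 0.2442 0.0801] rpy [ 1.7996e+02  8.0000e-02 -1.6601e+02] F [ 0.64 -0.05  1.5 ] open 0.0008 t 6.85
travel [ 1.5 -0.9  9.1] roll -0.01
(np.int64(129), np.int64(158))
```

View pics/t4.png

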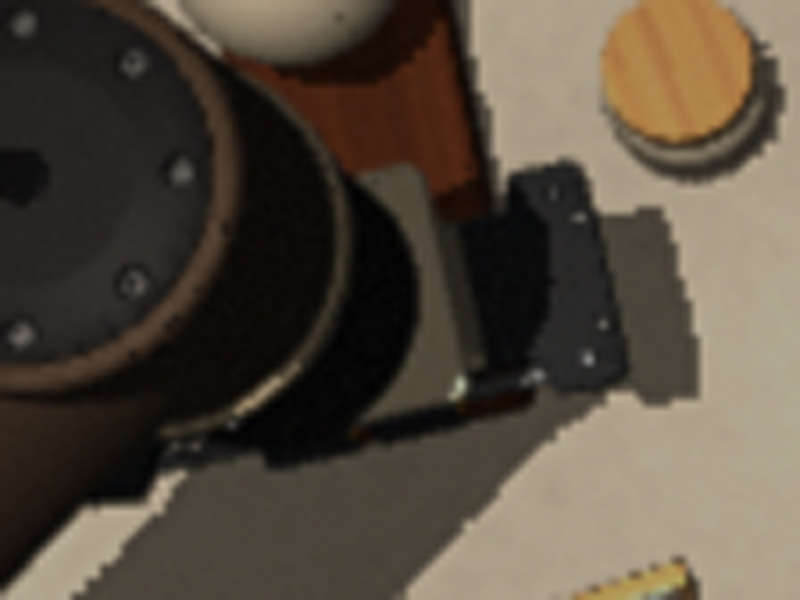

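The hand hides the switch, but it is aligned with the block and clear of the glass at (290,20) and the jar at (675,70). Now pressing.

Emit:
apply_moves:
  targets:
    - {"travel":[1,-0.5,2],"roll":0,"jaw":0}
    - {"travel":[0,0,2],"roll":0,"jaw":0}
    - {"travel":[0,0,1],"roll":0,"jaw":0}
    - {"travel":[0,0,1],"roll":0,"jaw":0}
    - {"travel":[0,0,1],"roll":0,"jaw":0}
    - {"travel":[0,0,0],"roll":0,"jaw":0}

```text
clock: 7.5
tool_pos: [0.4777, 0.243, 0.0719]
orientation: [-180.0, -0.0, -166.0]
force: [-0.5, 0.6, 1.0]
opening: 0.0006
gripper_force: 0.8
```

Emit:
apply_moves:
  targets:
    - {"travel":[0,0,1],"roll":0,"jaw":0}
    - {"travel":[0,0,0.5],"roll":0,"jaw":0}
    - {"travel":[0,0,0],"roll":0,"jaw":0}

```text
clock: 7.8
tool_pos: [0.4778, 0.243, 0.0707]
orientation: [-180.0, -0.0, -166.0]
force: [-2.3, -1.1, 5.0]
opening: 0.0006
gripper_force: 2.8
```

Emit:
apply_moves:
  targets:
    - {"travel":[0,0,0.5],"roll":0,"jaw":0}
    - {"travel":[0,0,0],"roll":0,"jaw":0}

```text
clock: 8.0
tool_pos: [0.4778, 0.243, 0.0706]
orientation: [-180.0, 0.0, -166.0]
force: [-3.8, -0.8, 9.0]
opening: 0.0004
gripper_force: 5.0
```

Emit:
apply_moves:
  targets:
    - {"travel":[0,0,-4],"roll":0,"jaw":0}
    - {"travel":[0,0,-15],"roll":0,"jaw":0}
    - {"travel":[0,0,-35],"roll":0,"jaw":0}
    - {"travel":[0,0,-40],"roll":0,"jaw":0}
    - {"travel":[0,0,-40],"roll":0,"jaw":0}
    - {"travel":[0,-20,-30],"roll":0,"jaw":0}
    - {"travel":[0,-40,0],"roll":0,"jaw":0}
    - {"travel":[0,-40,0],"roll":0,"jaw":0}
    - {"travel":[0,-20,0],"roll":0,"jaw":0}
    - {"travel":[0,0,0],"roll":0,"jaw":0}

```text
clock: 9.0
tool_pos: [0.5073, 0.1245, 0.2342]
orientation: [-180.0, 0.0, -166.2]
force: [0.1, -0.5, 0.2]
opening: 0.0002
gripper_force: 0.0
```

```bash
python3 -c "
from h import *
todo(478,243,240,-166)
im=np.vstack([ctrl.snapshot(n)[a:a+150,b:b+400,::-1] for n,a,b in (('top',110,80),('scene',120,100))])
cv2.imwrite('pics/f.png',cv2.resize(im,(800,600),interpolation=cv2.INTER_CUBIC))"
```

```text
tcp [0.5073 0.1245 0.2342] rpy [-1.8000e+02  3.0000e-02 -1.6616e+02] F [ 0.06 -0.48  0.2 ] open 0.0002 t 9.0
travel [ 1.00e-01  1.22e+02 -5.80e+00] roll -0.16
```

View pics/f.png

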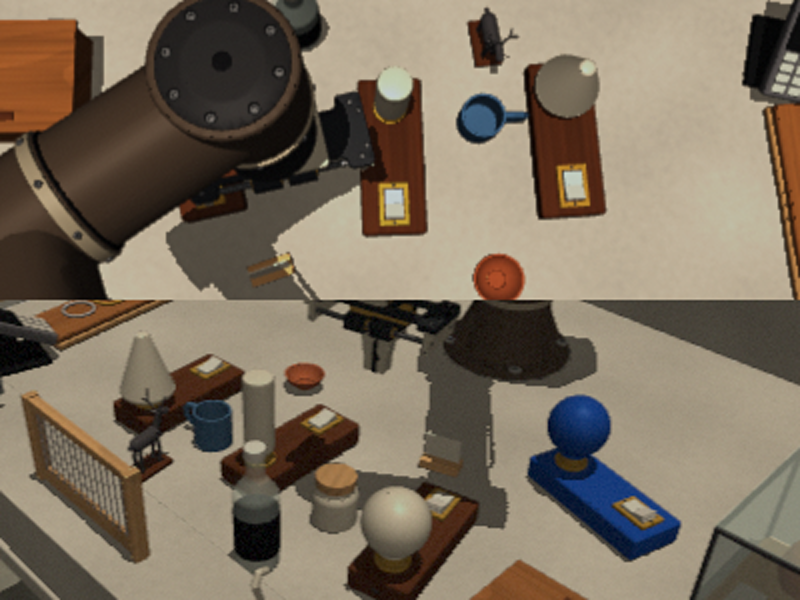

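The tube lamp's near half is raised, and everything else stands where it was. The globe's rocker at (440,500) is small here, so I compare it before and after, enlarged.

```bash
python3 - <<'E'
from h import *
a=cv2.imread("raw_scene.png");b=ctrl.snapshot("scene")[:,:,::-1]
rows=[]
for P in ([.496,.248,.045],[.474,-.01,.045]):
    u,v=px("scene",P)[0].astype(int); rows.append(np.hstack([i[v-18:v+18,u-24:u+24] for i in (a,b)]))
cv2.imwrite("pics/cmp.png",cv2.resize(np.vstack(rows),(800,600),interpolation=cv2.INTER_CUBIC))
E
```

```text
(no output)
```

View pics/cmp.png

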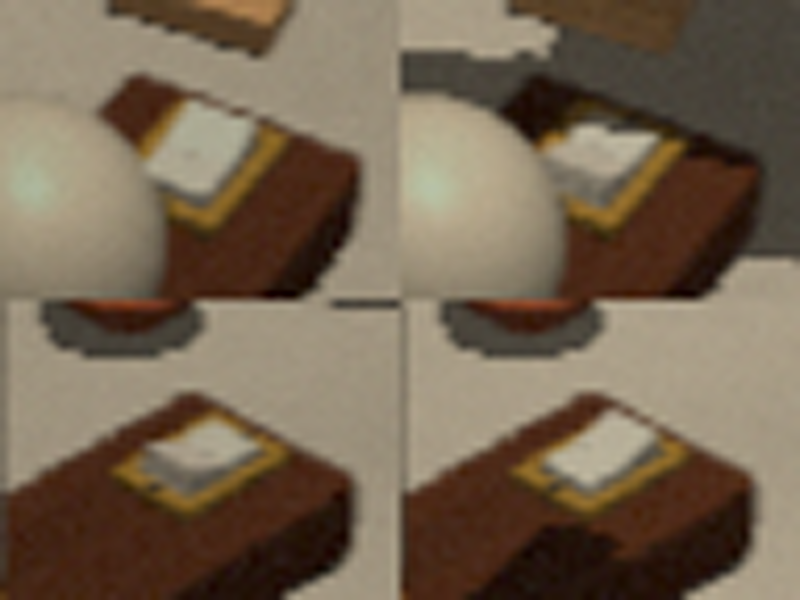

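Both rockers have changed over: the globe (top row) now has its far half raised, like the tube's before, and the tube (bottom row) has its near half raised. The blocks have not moved.

```bash
python3 -c "
from plant import ctrl
print(ctrl.close_job())"
```

```text
the job is handed in; nothing more can be done
None
```

The tube lamp's switch is now off and the ball lamp's is on, both pressed to the stop with about 9–10 N. The hand is clear, nothing else looks moved in the pictures, and the job was handed in at about 9 s.

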